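Set the camera stage height by its handwheel

ROBOT

A 6-joint arm with a two-finger parallel gripper is mounted at the origin on the work surface. World frame = base frame: x ahead of the robot, y to its left, z up, the work surface at z = 0. Lengths are in mm, angles in rad, forces in N, time in s.
With the tool pointing down it reaches from about 325 to 1000 mm from the base axis. Payload 5.1 kg.
Tool frame: the origin (TCP) lies on the centre line of the jaws, within the pads' length; the fingertips stand 22 mm ahead of it and the grasp point (between the pads) lies 3 mm ahead of it (manip.nose_length is the distance from the TCP to the fingertips, in mm); x points along the fingers, y is the direction in which the jaws open and shut, and the axes are right-handed (so a half turn about x gives the same grasp; the last joint's range is limited). The gripper opens to 85 mm and grips with 20 to 120 N. Pads are 22 mm wide; open, the fingers measure 114 mm over their backs; the gripper's body (76 mm by 85 mm) begins 54 mm behind the grasp point. The pads swing forward as they close: fully open they stand 13 mm farther back than shut.
Start: joints at [1.083, 0.124, 1.65, -0, 1.367, -0.083], TCP at [256.012, 597.447, 253.322] pointing down, gripper open.
Joint ranges: [-2.61, 2.61], [-1.02, 2.33], [0.03, 2.71], [-1.35, 4.49], [0.32, 2.68], [-2.91, 2.91]. Speed limits (rad/s): [2.57, 2.57, 3.14, 3.14, 3.14, 3.14].

INTERFACE

Orientations are given as a unit quaternion [w, x, y, z].
In Python, from plant import manip, get_image, camera_model, close_job, cut_out gives the robot as it stands.
- The arm moves only by the shell command python3 -m handwheel 'ROWS' [FORCE]. ROWS is JSON, a list of rows, each an object with "slide": the shift along the tool's x, y, z in cm, a list of three; "delta_rot": the turn, a rotation vector about the tool's x, y, z in degrees, a list of three; "grip": the closure, from 0 (fully open) to 1 (shut). In form: [{"slide": [dx, dy, dz], "delta_rot": [ax, ay, az], "grip": grip}, ...]. A call has 1 to 12 rows; each row is the pose to reach, as a shift and turn from the pose commanded when the call began, along the tool's axes at that moment; what a row does not reach only later rows make up. A row lasts 1/12 s, in which the tool goes at most 41.7 mm and 7.16 degrees, less where a joint would pass 70% of its speed; a pose out of reach is approached as far as the arm can. A call with a gripper value outside its range is refused whole. The fingers move at their own pace and stop on an object; FORCE is the grip in N (left out, the last holds). Time passes only in rows, so rows that repeat a pose let the fingers close. It gives the time, the measured TCP pose, the force and the opening at its end, in the units of the state.
- manip.get_obs(): the state, without advancing time (a new reading comes with each control period).
- get_image(name): name is "scene" or "side" or "wrist"; returns (picture, depth): 384x512x3 uint8, red, green, blue; 384x512 float32, mm along the optical axis (not along the pixel's ray), 0 where there is no reading.
- camera_model(name): a dict with "vfov" (degrees; the focal length in pixels is half the picture's height over the tangent of half this angle, whatever the lens; pixels are square), "cx", "cy" (the principal point, pixels), "eye" and "attitude" of the camera in the world. Camera axes: x right, y down, z forward; pixel columns grow to the right and rows downward; lengths in mm; the calibration is good to about 2 mm. The wrist camera is an equidistant fisheye: a pixel r from the principal point sees the ray r / f radians off the axis. A picture is of the moment at which its call begins: read the wrist's pose just before it. camera_model takes no time and is no camera call; for the wrist camera it gives the pose at the moment of the call.
- close_job(): hands the job in, once; it reports no verdict.
Trained networks look in the newest picture that a camera, given by its name, has taken for a name from the list of things; names that differ only in an ending like _2 or _b are one class to them, and where a whole thing is asked for, a point or a joint stands for the part that bears it (a point fixed in the world has none). Each returns a list of dicts, best first, with "score" (0 to 1); they miss things now and then, are a little off and sometimes report something else, mostly with a low value. They report only what shows in the picture. A call takes as long as a camera call.
- cut_out(label, camera): "region" (384x512 bool, what is visible of it) and "bbox" ([left, top, right, bottom] in pixels, round what is visible of it).
The state is a dict: "time_s": time; "joints": joint angles; "joint_velocities": joint speeds; "tau": joint torques, N m; "eef_pos": TCP position; "eef_rot": TCP orientation; "ft_force": force on the tool from outside, world axes, zero at the start; "moment": the same for the moment, N m; "finger_gap": finger opening in mm.
Only numpy, scipy, OpenCV 4.12 (cv2) and the standard library are available. Lean on these libraries where they do the work, as an engineer would, in place of code of your own. Each camera call takes 0.05 s, during which the arm holds its last target. There are 200 camera calls.

TASK

Crank the handwheel on top of the stage that carries the box-shaped inspection camera (the taller stage with the larger wheel) until its black upright crank handle stands in line with the steel setting pointer that sticks out from under that wheel, and leave it there. Leave the handwheel of the smaller lamp stage alone.

Things in the scene. Friction and masses are not known exactly. Their poses are not given: they have to be found in the camera images.
- camera_wheel (a joint): Level three-spoked aluminium handwheel, 134 mm across, vertical axis, on the camera stage's dark 60 mm square column; rim top 152 mm and hub top 159 mm above the table. Rad, growing counter-clockwise from above. End stops at 0 and 5.8; starts at 0.2 to 1.2, so turn it counter-clockwise (1.2 to 4 rad) to reach the pointer. Needs about 3 N at the crank, stays where left, raises the camera slightly.
- camera_crank (a point): Crank handle of that wheel: upright black round grip, 22 mm in diameter, 64 mm long (159 to 223 mm above the table), revolving freely on its own pin, 50 mm from the wheel's axis. The point lies on the handle's axis, 197 mm above the table, a good height to grasp. Nothing else near it stands as high.
- set_pointer: Setting pointer: fixed steel arm, 10 mm wide, clamped under the wheel. Origin on the wheel's vertical axis, 116 mm above the table; its level +x axis points out along the arm, which shows beyond the rim as an arrowhead and ends in an upturned tab 110 mm from the axis, top 142 mm above the table (below the rim's top). The crank is set when it lies on this +x axis, on the pointer's side.
- lamp_crank (a point): Crank handle of the other, lower stage, which carries a flat round lamp, with a wheel 90 mm across; to be left alone. Upright black grip, 16 mm in diameter, 36 mm long, 33 mm from its wheel's axis. The point lies on the handle's axis, 146 mm above the table, 14 mm below the handle's top.

How it is judged:
By the outcome, as a careful person would: the job done as asked, in the order asked, and still so for the second after the job is handed in, with the robot touching nothing.
It also fails if it takes over 35 s, if anything falls off the work surface, if the arm or the gripper's body presses on something with over 40 N, if the wrist force passes 120 N, or if a joint passes its speed limit or range.

## Working session

There is one attempt and no reset: what is moved stays moved. The work goes in short steps, Python scripts to look and compute and a shell command to move; the robot and the scene stay as the last step left them, time stands still between calls to the robot, and variables do not carry over. Pictures are saved under pics/ and viewed, about 8 in all and at most 12, crops included, and the job is handed in when it is done.

```bash
mkdir -p pics; ls; cat > h.py <<'E'
import numpy as np, cv2
from plant import manip, get_image, camera_model, close_job, cut_out
from scipy.spatial.transform import Rotation as R
def rot(q): return R.from_quat([q[1],q[2],q[3],q[0]]).as_matrix()
def cam(name):
    m=camera_model(name); f=192/np.tan(np.radians(m['vfov'])/2)
    A=np.array(m['attitude'],float); A=A if A.shape==(3,3) else rot(A)
    return m,f,A,np.array(m['eye'],float)
def pts(name,m,f,A,eye,depth,reg):
    v,u=np.nonzero(reg&(depth>0)); d=depth[v,u]
    x=(u-m['cx'])/f; y=(v-m['cy'])/f
    if name=='wrist':
        r=np.hypot(x,y); k=np.where(r>1e-6,np.tan(r)/np.maximum(r,1e-6),1); x=x*k;y=y*k
    return eye+(np.c_[x,y,np.ones_like(x)]*d[:,None])@A.T
E
python3 - <<'E'
from h import *
ims=[]
for n in ['scene','side','wrist']:
    m,f,A,e=cam(n); im,d=get_image(n); print(n,e.round(),m['vfov'],m['attitude'])
    np.savez('/tmp/'+n,im=im,d=d)
    for l in ['camera_wheel','camera_crank','set_pointer','lamp_crank']:
        for c in cut_out(l,n)[:2]:
            P=pts(n,m,f,A,e,d,c['region']); b=c['bbox']
            print(l,round(c['score'],2),np.round(b),len(P), len(P) and (np.median(P,0).round(1),np.percentile(P,[2,98],axis=0).round(1).tolist()))
            cv2.rectangle(im:=im.copy(),(int(b[0]),int(b[1])),(int(b[2]),int(b[3])),(255,0,0),1)
    ims.append(im)
o=np.vstack([np.hstack(ims[:2]),np.hstack([ims[2],ims[2]*0])])
cv2.imwrite('pics/a.png',cv2.resize(o,(800,600),interpolation=cv2.INTER_AREA)[:,:,::-1])
print(manip.get_obs())
E
```

```text
pics
scene [906. 450. 610.] 46.43439803178689 [-0.15867495  0.307471    0.82944021 -0.43853482]
camera_crank 0.71 [171. 123. 234. 192.] 1996 (array([ 497. , -188.2,  149.8]), [[355.8, -427.7, 9.1], [565.1, -118.5, 218.5]])
set_pointer 0.68 [187. 179. 218. 217.] 253 (array([ 554.7, -130.9,  124. ]), [[489.8, -193.8, 117.8], [584.6, -104.8, 141.6]])
lamp_crank 0.74 [324. 264. 387. 334.] 2042 (array([523.4, 212.4, 114.2]), [[481.5, 173.5, 104.2], [561.5, 252.3, 157.6]])
side [  60. -430.  893.] 48.44191747355117 [-0.31553264  0.85976597 -0.37674046  0.13895413]
camera_wheel 0.78 [279. 219. 341. 276.] 1953 (array([ 492.6, -190.8,  150.7]), [[439.7, -246.7, 9.5], [625.9, -109.7, 222.0]])
camera_crank 0.97 [275. 218. 342. 276.] 1741 (array([ 489.6, -192.9,  151.1]), [[439.3, -247.5, 141.6], [562.4, -126.2, 222.2]])
set_pointer 0.46 [298. 207. 310. 265.] 153 (array([ 540.9, -148. ,  124.8]), [[481.7, -196.1, 118.1], [583.4, -110.2, 141.9]])
lamp_crank 0.77 [174. 150. 207. 174.] 559 (array([513. , 204.1, 115.3]), [[478.7, 166.3, 85.2], [558.9, 257.7, 159.1]])
wrist [182. 628. 374.] 65.70646984690485 [0.13060785 0.82437073 0.54392428 0.08660759]
{'time_s': 0.75, 'joints': array([ 1.08340388e+00,  1.23761951e-01,  1.65027827e+00, -1.12857008e-05,
        1.36749560e+00, -8.26482990e-02]), 'joint_velocities': array([-0.0008079 ,  0.00042126, -0.00012758, -0.0004466 , -0.00088777,
       -0.00020313]), 'tau': array([ 7.52022061e-04, -4.23518693e+01, -3.65699780e+01, -1.74943211e-04,
        7.07445342e-04,  2.10156777e-06]), 'eef_pos': array([256.01618422, 597.45467306, 253.35972009]), 'eef_rot': array([ 0.69268611,  0.1421413 ,  0.69266731, -0.14210494]), 'ft_force': array([-0.30726977, -0.48944596, -0.04203504]), 'moment': array([-0.0204365 , -0.04028664, -0.03575468]), 'finger_gap': 85.65666059046576}
```

View pics/a.png

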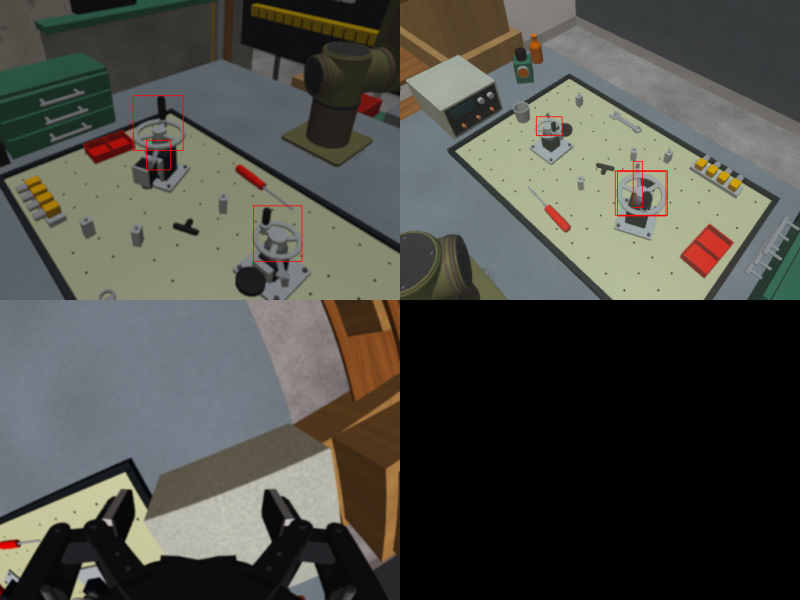

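The scene view (left, full-resolution 171–234, 123–192) and the side view (275–342, 218–276) both box the large wheel. The pointer lies on its +x+y side. Next I fit the geometry from both views.

```bash
cat > fit.py <<'E'
from h import *
def fit(n,m,f,A,e,d,C0=(497,-188)):
    P=pts(n,m,f,A,e,d,np.ones(d.shape,bool)); C=np.array(C0)
    P=P[np.hypot(*(P[:,:2]-C).T)<150]
    r=P[(P[:,2]>146)&(P[:,2]<156)]
    for _ in range(5):
        k=r[abs(np.hypot(*(r[:,:2]-C).T)-61)<10]   # rim top band
        s=np.linalg.lstsq(np.c_[2*k[:,:2],np.ones(len(k))],(k[:,:2]**2).sum(1),rcond=None)[0]; C=s[:2]
    h=P[(P[:,2]>170)&(P[:,2]<217)&(np.hypot(*(P[:,:2]-C).T)<85)]
    out=dict(C=C,Rr=np.sqrt(s[2]+C@C),nr=len(k),nh=len(h))
    if len(h):
        # circle radius 11 through visible face
        from scipy.optimize import least_squares
        v=e[:2]-h[:,:2].mean(0); v/=np.linalg.norm(v)
        H=least_squares(lambda c:np.hypot(*(h[:,:2]-c).T)-11,h[:,:2].mean(0)-7*v,loss='soft_l1').x
        out.update(H=H,rad=np.linalg.norm(H-C),ang=np.degrees(np.arctan2(*(H-C)[::-1])),top=P[np.hypot(*(P[:,:2]-H).T)<15][:,2].max())
    q=P[:,:2]-C; rr=np.hypot(*q.T)
    t=P[(rr>72)&(rr<114)&(P[:,2]>112)&(P[:,2]<146)]
    if len(t): 
        a=np.degrees(np.arctan2(t[:,1]-C[1],t[:,0]-C[0])); out.update(nt=len(t),pang=np.median(a),psd=a.std(),prmax=np.hypot(*(t[:,:2]-C).T).max())
    return out
E
python3 - <<'E'
from fit import *
for n in ['scene','side']:
    z=np.load(f'/tmp/{n}.npz'); o=fit(n,*cam(n),z['d'])
    print(n,{k:np.round(v,1) for k,v in o.items()})
o=manip.get_obs(); print(rot(o['eef_rot']).round(3))
z=np.load('/tmp/scene.npz')['im'][110:230,130:270]; y=np.load('/tmp/side.npz')['im'][190:300,250:370]
cv2.imwrite('pics/b.png',np.hstack([cv2.resize(z,(400,400),interpolation=3),cv2.resize(y,(400,400),interpolation=3)])[:,:,::-1])
E
```

```text
scene {'C': array([ 504. , -179.8]), 'Rr': np.float64(59.5), 'nr': np.int64(760), 'nh': np.int64(228), 'H': array([ 465.9, -218.6]), 'rad': np.float64(54.4), 'ang': np.float64(-134.5), 'top': np.float64(223.3), 'nt': np.int64(129), 'pang': np.float64(43.9), 'psd': np.float64(2.8), 'prmax': np.float64(108.1)}
side {'C': array([ 501.1, -185.9]), 'Rr': np.float64(59.6), 'nr': np.int64(1025), 'nh': np.int64(154), 'H': array([ 468. , -219.3]), 'rad': np.float64(47.0), 'ang': np.float64(-134.8), 'top': np.float64(226.1), 'nt': np.int64(68), 'pang': np.float64(42.8), 'psd': np.float64(1.8), 'prmax': np.float64(112.6)}
[[ 0.     0.394  0.919]
 [ 0.     0.919 -0.394]
 [-1.     0.     0.   ]]
```

View pics/b.png

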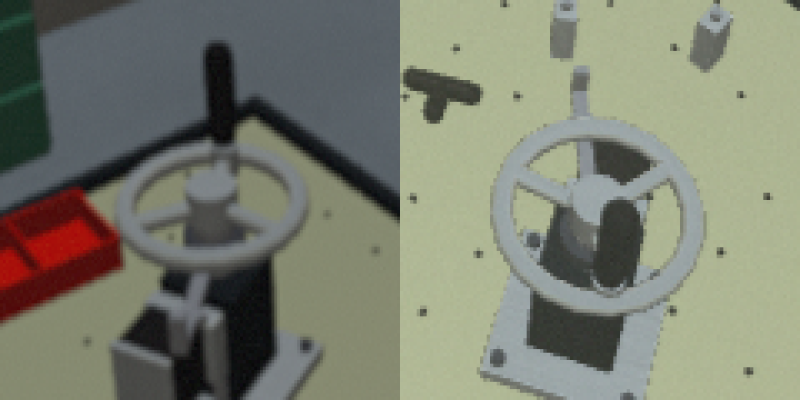

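Both views agree: axis ≈ (502,-184), handle ≈ (467,-219) at −134.6° with its top at 223–226, pointer ≈ +43.5°. The turn needed is about +178°. I'll move above the handle with the jaws tangential (yaw 66.8 → −44.6°) and look again from there.

```bash
python3 -m handwheel '[{"slide":[-7,0,0],"delta_rot":[0,0,0],"grip":0},{"slide":[-7,0,0],"delta_rot":[0,0,0],"grip":0},{"slide":[-7,-66.7,51.5],"delta_rot":[111,0,0],"grip":0},{"slide":[-7,-66.7,51.5],"delta_rot":[111,0,0],"grip":0},{"slide":[-7,-66.7,51.5],"delta_rot":[111,0,0],"grip":0},{"slide":[-7,-66.7,51.5],"delta_rot":[111,0,0],"grip":0},{"slide":[-7,-66.7,51.5],"delta_rot":[111,0,0],"grip":0},{"slide":[-7,-66.7,51.5],"delta_rot":[111,0,0],"grip":0},{"slide":[-7,-66.7,51.5],"delta_rot":[111,0,0],"grip":0},{"slide":[-7,-66.7,51.5],"delta_rot":[111,0,0],"grip":0},{"slide":[-7,-66.7,51.5],"delta_rot":[111,0,0],"grip":0},{"slide":[-7,-66.7,51.5],"delta_rot":[111,0,0],"grip":0}]' 20
cat > st.py <<'E'
from h import *
o=manip.get_obs(); M=rot(o['eef_rot']); p=o['eef_pos']
print('t',o['time_s'],'p',p.round(1),'yaw y',np.degrees(np.arctan2(M[1,1],M[0,1])).round(1),'xaxis',M[:,0].round(3),'F',o['ft_force'].round(1),'gap',round(o['finger_gap'],1),'j',np.round(o['joints'],2))
import sys
if len(sys.argv)>1:
    t=np.array(eval(sys.argv[1])); print('slide cm',(M.T@(t-p)/10).round(2))
E
python3 st.py "[467,-219,325]"
```

```text
time_s: 1.75
eef_pos: [360.0, 192.2, 323.7]
eef_rot: [0.477, 0.522, 0.477, -0.521]
ft_force: [0.7, 0.6, 0.7]
finger_gap: 85.2
t 1.75 p [360.  192.2 323.7] yaw y -5.1 xaxis [ 0.001  0.    -1.   ] F [0.7 0.6 0.7] gap 85.2 j [ 0.36 -0.48  2.06 -0.    1.56  0.45]
slide cm [-0.14 14.32 40.  ]
```

```bash
python3 -m handwheel '[{"slide":[0,14.3,40],"delta_rot":[39.5,0,0],"grip":0},{"slide":[0,14.3,40],"delta_rot":[39.5,0,0],"grip":0},{"slide":[0,14.3,40],"delta_rot":[39.5,0,0],"grip":0},{"slide":[0,14.3,40],"delta_rot":[39.5,0,0],"grip":0},{"slide":[0,14.3,40],"delta_rot":[39.5,0,0],"grip":0},{"slide":[0,14.3,40],"delta_rot":[39.5,0,0],"grip":0},{"slide":[0,14.3,40],"delta_rot":[39.5,0,0],"grip":0},{"slide":[0,14.3,40],"delta_rot":[39.5,0,0],"grip":0},{"slide":[0,14.3,40],"delta_rot":[39.5,0,0],"grip":0},{"slide":[0,14.3,40],"delta_rot":[39.5,0,0],"grip":0},{"slide":[0,14.3,40],"delta_rot":[39.5,0,0],"grip":0},{"slide":[0,14.3,40],"delta_rot":[39.5,0,0],"grip":0}]'
python3 st.py "[467,-219,194]"
python3 - <<'E'
from fit import *
c=cam('wrist'); im,d=get_image('wrist'); print(c[3].round())
cv2.imwrite('pics/c.png',im[:,:,::-1])
o=fit('wrist',*c,d); print({k:np.round(v,1) for k,v in o.items()})
E
```

```text
time_s: 2.75
eef_pos: [469.1, -218.9, 322.8]
eef_rot: [-0.273, -0.652, -0.274, 0.652]
ft_force: [-0.6, 1.2, 0.2]
finger_gap: 85.2
t 2.75 p [ 469.1 -218.9  322.8] yaw y -44.5 xaxis [-0.001  0.001 -1.   ] F [-0.6  1.2  0.2] gap 85.2 j [-0.54 -0.21  1.85 -0.    1.49  0.24]
slide cm [12.88 -0.13  0.15]
[ 524. -163.  444.]
{'C': array([ 503.8, -183.8]), 'Rr': np.float64(58.9), 'nr': np.int64(4615), 'nh': np.int64(343), 'H': array([ 467.6, -219.5]), 'rad': np.float64(50.8), 'ang': np.float64(-135.4), 'top': np.float64(398.1), 'nt': np.int64(463), 'pang': np.float64(43.2), 'psd': np.float64(3.0), 'prmax': np.float64(109.6)}
```

View pics/c.png

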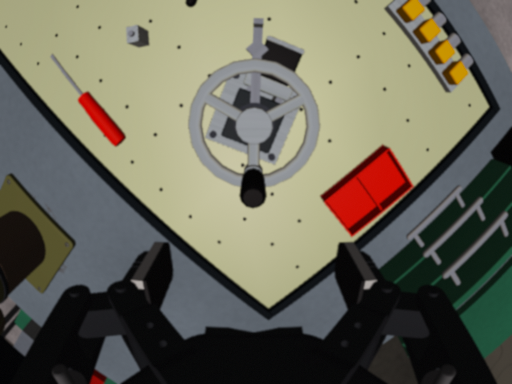

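The wrist view shows the whole wheel: hub at (254,125), handle top at (253,185), pointer tip at (258,20). Its fit agrees with the other views. I'll descend and grip.

```bash
python3 -m handwheel '[{"slide":[6,-0.1,0.1],"delta_rot":[0,0,0],"grip":0},{"slide":[12.5,-0.1,0.1],"delta_rot":[0,0,0],"grip":0},{"slide":[12.5,-0.1,0.1],"delta_rot":[0,0,0],"grip":0},{"slide":[12.5,-0.1,0.1],"delta_rot":[0,0,0],"grip":0},{"slide":[12.5,-0.1,0.1],"delta_rot":[0,0,0],"grip":0},{"slide":[12.5,-0.1,0.1],"delta_rot":[0,0,0],"grip":0.5},{"slide":[12.5,-0.1,0.1],"delta_rot":[0,0,0],"grip":0.9},{"slide":[12.5,-0.1,0.1],"delta_rot":[0,0,0],"grip":0.9},{"slide":[12.5,-0.1,0.1],"delta_rot":[0,0,0],"grip":0.9},{"slide":[12.5,-0.1,0.1],"delta_rot":[0,0,0],"grip":0.9},{"slide":[12.5,-0.1,0.1],"delta_rot":[0,0,0],"grip":0.9},{"slide":[12.5,-0.1,0.1],"delta_rot":[0,0,0],"grip":0.9}]' 25
python3 st.py "[467.5,-219.5,200]"
```

```text
time_s: 3.8
eef_pos: [468.5, -217.1, 200.1]
eef_rot: [0.275, 0.652, 0.274, -0.651]
ft_force: [0.5, 1.3, 6.5]
finger_gap: 21.3
t 3.8 p [ 468.5 -217.1  200.1] yaw y -44.3 xaxis [ 0.002 -0.001 -1.   ] F [0.5 1.3 6.5] gap 21.3 j [-0.54 -0.14  2.    0.    1.27  0.24]
slide cm [0.01 0.1  0.24]
```

Gripped: the gap is 21.3 mm. In tool axes the arc by φ is y = R sinφ, z = −R(1−cosφ), turn −φ about x. First 60°:

```bash
python3 -m handwheel '[{"slide":[0,0.42,-0.02],"delta_rot":[-5,0,0],"grip":0.9},{"slide":[0,0.83,-0.07],"delta_rot":[-10,0,0],"grip":0.9},{"slide":[0,1.24,-0.16],"delta_rot":[-15,0,0],"grip":0.9},{"slide":[0,1.64,-0.29],"delta_rot":[-20,0,0],"grip":0.9},{"slide":[0,2.03,-0.45],"delta_rot":[-25,0,0],"grip":0.9},{"slide":[0,2.4,-0.64],"delta_rot":[-30,0,0],"grip":0.9},{"slide":[0,2.75,-0.87],"delta_rot":[-35,0,0],"grip":0.9},{"slide":[0,3.09,-1.12],"delta_rot":[-40,0,0],"grip":0.9},{"slide":[0,3.39,-1.41],"delta_rot":[-45,0,0],"grip":0.9},{"slide":[0,3.68,-1.71],"delta_rot":[-50,0,0],"grip":0.9},{"slide":[0,3.93,-2.05],"delta_rot":[-55,0,0],"grip":0.9},{"slide":[0,4.16,-2.4],"delta_rot":[-60,0,0],"grip":0.9}]'
python3 st.py "[503,-184,200]"
```

```text
time_s: 4.8
eef_pos: [514.7, -231.0, 200.1]
eef_rot: [0.566, 0.425, 0.563, -0.427]
ft_force: [-1.8, -8.1, 4.6]
finger_gap: 21.1
t 4.8 p [ 514.7 -231.   200.1] yaw y 15.9 xaxis [ 0.001 -0.006 -1.   ] F [-1.8 -8.1  4.6] gap 21.1 j [-0.52 -0.03  1.9  -0.    1.27 -0.79]
slide cm [-0.02  0.16 -4.84]
```

Forces are small and the radius is 48.4 mm. Next 60°.

```bash
python3 -m handwheel '[{"slide":[0,0.42,-0.02],"delta_rot":[-5,0,0],"grip":0.9},{"slide":[0,0.83,-0.07],"delta_rot":[-10,0,0],"grip":0.9},{"slide":[0,1.24,-0.16],"delta_rot":[-15,0,0],"grip":0.9},{"slide":[0,1.64,-0.29],"delta_rot":[-20,0,0],"grip":0.9},{"slide":[0,2.03,-0.45],"delta_rot":[-25,0,0],"grip":0.9},{"slide":[0,2.4,-0.64],"delta_rot":[-30,0,0],"grip":0.9},{"slide":[0,2.75,-0.87],"delta_rot":[-35,0,0],"grip":0.9},{"slide":[0,3.09,-1.12],"delta_rot":[-40,0,0],"grip":0.9},{"slide":[0,3.39,-1.41],"delta_rot":[-45,0,0],"grip":0.9},{"slide":[0,3.68,-1.71],"delta_rot":[-50,0,0],"grip":0.9},{"slide":[0,3.93,-2.05],"delta_rot":[-55,0,0],"grip":0.9},{"slide":[0,4.16,-2.4],"delta_rot":[-60,0,0],"grip":0.9}]'
python3 st.py "[503,-184,200]"
```

```text
time_s: 5.8
eef_pos: [551.0, -196.3, 200.2]
eef_rot: [0.705, 0.085, 0.698, -0.088]
ft_force: [11.0, -6.1, -0.9]
finger_gap: 21.3
t 5.8 p [ 551.  -196.3  200.2] yaw y 75.9 xaxis [ 0.009 -0.005 -1.   ] F [11.  -6.1 -0.9] gap 21.3 j [-0.43  0.01  1.86 -0.    1.26 -1.76]
slide cm [-0.04  0.02 -4.95]
```

```bash
python3 -m handwheel '[{"slide":[0,0.42,-0.02],"delta_rot":[-5,0,0],"grip":0.9},{"slide":[0,0.83,-0.07],"delta_rot":[-10,0,0],"grip":0.9},{"slide":[0,1.24,-0.16],"delta_rot":[-15,0,0],"grip":0.9},{"slide":[0,1.64,-0.29],"delta_rot":[-20,0,0],"grip":0.9},{"slide":[0,2.03,-0.45],"delta_rot":[-25,0,0],"grip":0.9},{"slide":[0,2.4,-0.64],"delta_rot":[-30,0,0],"grip":0.9},{"slide":[0,2.75,-0.87],"delta_rot":[-35,0,0],"grip":0.9},{"slide":[0,3.09,-1.12],"delta_rot":[-40,0,0],"grip":0.9},{"slide":[0,3.39,-1.41],"delta_rot":[-45,0,0],"grip":0.9},{"slide":[0,3.68,-1.71],"delta_rot":[-50,0,0],"grip":0.9},{"slide":[0,3.93,-2.05],"delta_rot":[-55,0,0],"grip":0.9},{"slide":[0,3.93,-2.05],"delta_rot":[-55,0,0],"grip":0.9}]'
python3 st.py "[503,-184,200]"
python3 - <<'E'
from fit import *
ims=[]
for n in ['scene','side','wrist']:
    c=cam(n); im,d=get_image(n); ims.append(im)
    o=fit(n,*c,d,(503,-184)); print(n,{k:np.round(v,1) for k,v in o.items()})
s=lambda i,a,b,c,d:cv2.resize(i[a:b,c:d],(400,400),interpolation=3)
cv2.imwrite('pics/d.png',np.hstack([s(ims[0],110,230,130,250),s(ims[1],190,300,250,360)])[:,:,::-1])
cv2.imwrite('pics/e.png',ims[2][:,:,::-1])
E
```

```text
time_s: 6.8
eef_pos: [539.7, -149.9, 200.1]
eef_rot: [0.665, -0.247, 0.66, 0.247]
ft_force: [5.4, 4.5, 2.9]
finger_gap: 21.3
t 6.8 p [ 539.7 -149.9  200.1] yaw y 130.9 xaxis [ 0.006  0.001 -1.   ] F [5.4 4.5 2.9] gap 21.3 j [-0.37 -0.04  1.91  0.    1.27 -2.65]
slide cm [-0.01 -0.18 -5.01]
scene {'C': array([ 504.1, -179.6]), 'Rr': np.float64(59.4), 'nr': np.int64(689), 'nh': np.int64(532), 'H': array([ 538.3, -147.9]), 'rad': np.float64(46.8), 'ang': np.float64(42.8), 'top': np.float64(294.9), 'nt': np.int64(130), 'pang': np.float64(43.7), 'psd': np.float64(2.7), 'prmax': np.float64(109.9)}
side {'C': array([ 501.1, -185.8]), 'Rr': np.float64(59.5), 'nr': np.int64(965), 'nh': np.int64(284), 'H': array([ 539.4, -151.1]), 'rad': np.float64(51.7), 'ang': np.float64(42.2), 'top': np.float64(494.2), 'nt': np.int64(9), 'pang': np.float64(20.2), 'psd': np.float64(6.8), 'prmax': np.float64(101.0)}
wrist {'C': array([ 502.4, -185. ]), 'Rr': np.float64(58.1), 'nr': np.int64(11867), 'nh': np.int64(4221), 'H': array([ 539.2, -150.6]), 'rad': np.float64(50.3), 'ang': np.float64(43.1), 'top': np.float64(275.1), 'nt': np.int64(6), 'pang': np.float64(13.5), 'psd': np.float64(1.4), 'prmax': np.float64(100.1)}
```

View pics/d.png

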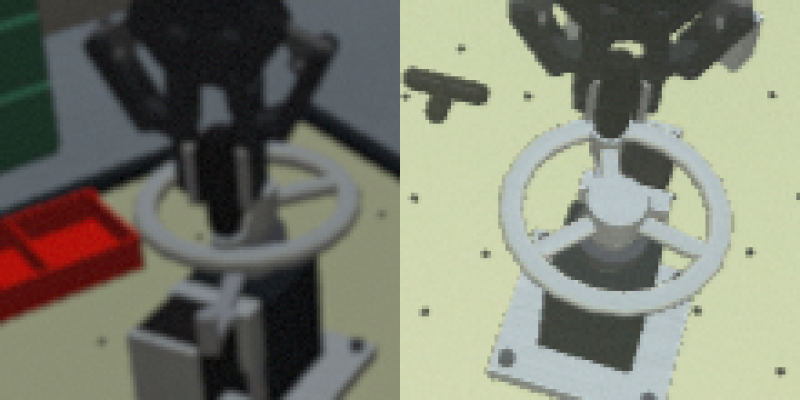

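View pics/e.png

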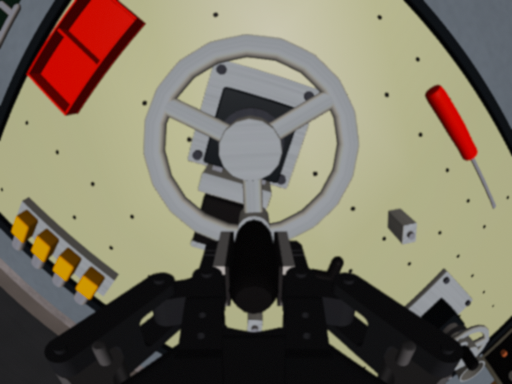

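The handle is at about 42–43° and the pointer at about 43.3°. In the wrist view the tab at (255,325) lines up with the hub (250,150). I'll release, rise and check without the gripper in the way.

```bash
python3 -m handwheel '[{"slide":[0,0,0],"delta_rot":[0,0,0],"grip":0},{"slide":[0,0,0],"delta_rot":[0,0,0],"grip":0},{"slide":[0,0,0],"delta_rot":[0,0,0],"grip":0},{"slide":[0,0,0],"delta_rot":[0,0,0],"grip":0},{"slide":[0,0,0],"delta_rot":[0,0,0],"grip":0},{"slide":[-4,0,0],"delta_rot":[0,0,0],"grip":0},{"slide":[-8,0,0],"delta_rot":[0,0,0],"grip":0},{"slide":[-12,0,0],"delta_rot":[0,0,0],"grip":0},{"slide":[-15,0,0],"delta_rot":[0,0,0],"grip":0},{"slide":[-15,0,0],"delta_rot":[0,0,0],"grip":0},{"slide":[-15,0,0],"delta_rot":[0,0,0],"grip":0},{"slide":[-15,0,0],"delta_rot":[0,0,0],"grip":0}]'
python3 st.py
python3 - <<'E'
from fit import *
for n in ['scene','side','wrist']:
    c=cam(n); im,d=get_image(n)
    o=fit(n,*c,d,(503,-184)); print(n,{k:np.round(v,1) for k,v in o.items()})
    if n=='wrist':
        m,f,A,e=c
        def px(P):
            q=(np.array(P)-e)@A; r=np.hypot(q[0],q[1]); t=np.arctan2(r,q[2])*f/r
            return (int(round(2*(m['cx']+q[0]*t))),int(round(2*(m['cy']+q[1]*t))))
        big=cv2.resize(im,None,fx=2,fy=2,interpolation=3)
        a=np.radians(43.3)
        cv2.line(big,px([502.8,-184.3,159]),px([502.8+50*np.cos(a),-184.3+50*np.sin(a),159]),(255,0,0),1)
        cv2.circle(big,px([502.8+50*np.cos(a),-184.3+50*np.sin(a),223]),4,(255,0,0),1)
        cv2.circle(big,px([502.8+110*np.cos(a),-184.3+110*np.sin(a),142]),4,(0,255,0),1)
        x,y=px([520,-167,160]); cv2.imwrite('pics/f.png',big[max(0,y-250):y+350,max(0,x-350):x+350][:600][:,:,::-1]); 
E
```

```text
time_s: 7.95
eef_pos: [537.3, -151.0, 347.5]
eef_rot: [0.663, -0.245, 0.663, 0.246]
ft_force: [0.0, -0.4, -1.1]
finger_gap: 85.8
t 7.95 p [ 537.3 -151.   347.5] yaw y 130.7 xaxis [-0.001  0.    -1.   ] F [ 0.  -0.4 -1.1] gap 85.8 j [-0.37 -0.12  1.74 -0.    1.52 -2.65]
scene {'C': array([ 503.9, -180. ]), 'Rr': np.float64(59.5), 'nr': np.int64(752), 'nh': np.int64(270), 'H': array([ 538.1, -149.4]), 'rad': np.float64(45.8), 'ang': np.float64(41.8), 'top': np.float64(445.9), 'nt': np.int64(133), 'pang': np.float64(44.0), 'psd': np.float64(3.4), 'prmax': np.float64(108.1)}
side {'C': array([ 501.2, -185.8]), 'Rr': np.float64(59.5), 'nr': np.int64(978), 'nh': np.int64(146), 'H': array([ 540.5, -150.3]), 'rad': np.float64(53.0), 'ang': np.float64(42.1), 'top': np.float64(639.7), 'nt': np.int64(40), 'pang': np.float64(43.8), 'psd': np.float64(10.8), 'prmax': np.float64(112.7)}
wrist {'C': array([ 502.9, -184.4]), 'Rr': np.float64(58.9), 'nr': np.int64(3998), 'nh': np.int64(278), 'H': array([ 539.9, -149.9]), 'rad': np.float64(50.6), 'ang': np.float64(43.1), 'top': np.float64(419.8), 'nt': np.int64(155), 'pang': np.float64(42.7), 'psd': np.float64(6.1), 'prmax': np.float64(110.6)}
```

View pics/f.png

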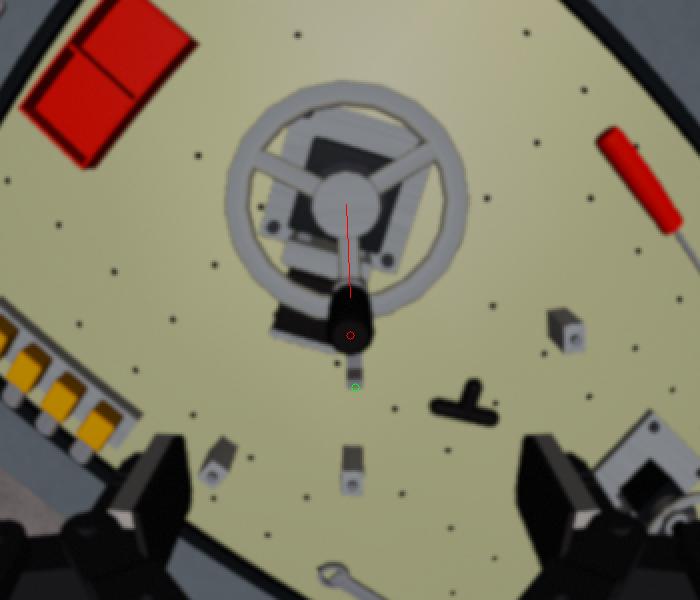

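With the gripper clear, the handle top at (350,335), the hub at (346,205) and the pointer tab at (355,380) all lie on the projected 43.3° line to within a pixel, about 0.6°. I'm handing the job in.

```bash
python3 -c "
from plant import close_job; print(close_job())"
```

```text
the job is handed in; nothing more can be done
None
```

I gripped the camera stage's crank at 25 N and turned the wheel about 178° counter-clockwise, to the setting pointer. I then let go, raised the gripper clear and handed the job in. The clock stood at about 8 s, and wrist forces were at most about 13 N at the readings after each move.

**Final check, gripper clear:** the wrist view put the crank at 43.1° and the pointer at 42.7–43.3°, so they line up to within about 1°.

**Disagreement:** the scene and side views put the crank at 41.8° and 42.1° against a pointer at about 43.9°. Their fits of the wheel's centre were off by up to 5 mm. Using one common centre, the crank comes to about 43.7° and the pointer to 43–44.4°, so any remaining error should be about 1°.

I kept clear of the lamp stage and its handwheel throughout, but did not measure its wheel again at the end.

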